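# Unstack the baking supplies into their trays

### The job

The baking supplies stand in one stack on the counter. Take the stack apart one by one from the top and set each upright in the shallow wooden tray of its own shape and size, flat on the tray's floor inside the rim: the small jar in the small round tray, the round tin in the larger round tray, the square tub in the square tray and last the butter box in the oblong tray. Do not drop or tip over any of them, and leave the milk carton and the measuring jug where they stand.

Things in the scene. Friction and masses are not known exactly. Their poses are not given: they have to be found in the camera images.
- butter_box: White oblong butter box with a flat wooden lid, 120 (x) x 66 (y) x 45 (z) mm, about 0.35 kg, lid shut fast; bottom of the stack, standing on the counter. Origin: centre of the underside; x along its length, z up.
- square_tub: Closed white square plastic tub with a flat lid, 56 x 56 x 42 mm high, about 0.2 kg; stands on the butter box. Origin: centre of the underside; x and y square to its sides, z up.
- round_tin: Round metal tin with a flat lid, 46 mm across, 42 mm high, about 0.15 kg; stands on the square tub. Origin: centre of the underside, z up.
- small_jar: Small round amber glass jar with a flat black cap, 32 mm across, 45 mm high, about 0.08 kg; top of the stack, on the round tin. Origin: centre of the underside, z up.
- oblong_tray: Tray of plain light wood, fixed to the counter, oblong, inside 138 (x) x 84 (y) mm, outside 146 x 92 mm. Floor 4 mm thick, rim 4 mm wide, its top 10 mm above the counter. Origin: centre of the underside, on the counter; z up, x along its length.
- square_tray: Tray of plain light wood, fixed to the counter, square, inside 74 x 74 mm, outside 82 x 82 mm. Floor 4 mm thick, rim 4 mm wide, its top 10 mm above the counter. Origin: centre of the underside, on the counter; z up, x and y square to its sides.
- large_round_tray: Tray of plain light wood, fixed to the counter, round, inside 64 mm across, outside 72 mm. Floor 4 mm thick, rim 4 mm wide, its top 10 mm above the counter. Origin: centre of the underside, on the counter; z up.
- small_round_tray: Tray of plain light wood, fixed to the counter, round, inside 50 mm across, outside 58 mm. Floor 4 mm thick, rim 4 mm wide, its top 10 mm above the counter. Origin: centre of the underside, on the counter; z up.
- milk_carton: Full white and blue milk carton, 70 x 70 x 200 mm, about 0.95 kg, standing loose at the left edge of the work; to be left alone. Origin: centre of the underside.
- jug: Clear plastic measuring jug, about 100 mm across and 120 mm high with a handle on its own +y side, standing loose at the right edge of the work; to be left alone. Origin: centre of the underside.
There are look-alikes about, which are no part of the job. What is shaped like the butter_box but red is not meant.

How it is judged:
By the outcome, as a careful person would: the job done as asked, in the order asked, and still so for the second after the job is handed in, with the robot touching nothing.
It also fails if it takes over 120 s, if anything falls off the work surface, if the arm or the gripper's body presses on something with over 40 N, if the wrist force passes 120 N, or if a joint passes its speed limit or range.

### The arm

A 7-joint arm with a two-finger parallel gripper is mounted at the origin on the work surface. World frame = base frame: x ahead of the robot, y to its left, z up, the work surface at z = 0. Lengths are in mm, angles in rad, forces in N, time in s.
With the tool pointing down it reaches from about 350 to 900 mm from the base axis. Payload 19.9 kg.
Tool frame: the origin (TCP) lies midway between the tips of the shut fingers; the grasp point (between the pads) lies 19 mm behind it; y points along the fingers, z is the direction in which the jaws open and shut, and the axes are right-handed (so a half turn about y gives the same grasp; the last joint's range is limited). The gripper opens to 94 mm and grips with 3 to 60 N. Pads are 16 mm wide; open, the fingers measure 119 mm over their backs; the gripper's body (75 mm by 177 mm) begins 78 mm behind the grasp point.
Start: joints at [1.123, 0.417, -0.01, 1.614, 0.005, 1.111, -0.053], TCP at [246.713, -574.223, 205.425] pointing down, gripper open.
Joint ranges: [-2.81, 2.81], [-0.39, 2.02], [-1.27, 1.25], [0.06, 2.57], [-1.19, 4.33], [0.19, 2], [-2.82, 2.82]. Speed limits (rad/s): [1.89, 1.89, 2.39, 2.39, 3.01, 3.01, 3.01].

### API

Orientations are given as a unit quaternion [w, x, y, z].
In Python, from plant import robot gives the robot as it stands.
- The arm moves only by the tool step_arm, never from a script. Its argument "steps" is a list of rows, each a list of 5 numbers: the shift along the tool's x, y, z in m, then the turn about the tool's y in rad, then the closure, from 0 (fully open) to 1 (shut). A call has 1 to 10 rows; each row shifts and turns the commanded pose from where the row before left it, along the tool's axes as they then stand; what a row does not reach is not made up. A row lasts 1/8 s, in which the tool goes at most 62.5 mm and 10.7 degrees, less where a joint would pass 70% of its speed; a pose out of reach is approached as far as the arm can. A call with a gripper value outside its range is refused whole. The fingers move at their own pace and stop on an object; the grip force is fixed at half the most. Time passes only in rows, so rows that do not move let the fingers close. It gives the time, the measured TCP pose, the force and the opening at its end, in the units of the state.
- robot.sense(): the state, without advancing time (a new reading comes with each control period).
- robot.get_image(name): name is "scene" or "top" or "wrist"; returns the picture (384x512x3 uint8, red, green, blue); there is no depth.
- robot.camera_info(name): a dict with "fovy" (degrees; the focal length in pixels is half the picture's height over the tangent of half this angle, whatever the lens; pixels are square), "cx", "cy" (the principal point, pixels), "rvec" (rotation vector, rad) and "tvec" (3), from world to camera coordinates, as OpenCV has them. Camera axes: x right, y down, z forward; pixel columns grow to the right and rows downward; lengths in mm; the calibration is good to about 2 mm. A picture is of the moment at which its call begins: read the wrist's pose just before it. camera_info takes no time and is no camera call; for the wrist camera it gives the pose at the moment of the call.
- robot.finish_job(): hands the job in, once; it reports no verdict.
Trained networks look in the newest picture that a camera, given by its name, has taken for a name from the list of things; names that differ only in an ending like _2 or _b are one class to them, and where a whole thing is asked for, a point or a joint stands for the part that bears it (a point fixed in the world has none). Each returns a list of dicts, best first, with "confidence" (0 to 1); they miss things now and then, are a little off and sometimes report something else, mostly with a low value. They report only what shows in the picture. A call takes as long as a camera call. They do not tell look-alikes from the thing itself.
- robot.find_in(camera, label): "rect" ([centre column, centre row, width, height] in pixels, round what is visible of it).
- robot.outline_of(camera, label): "mask" (384x512 bool, what is visible of it) and "rect" ([centre column, centre row, width, height] in pixels, round what is visible of it).
- robot.place_of(camera, label): "at" ([column, row] in pixels: a listed point, or the origin of a listed thing).
The state is a dict: "clock": time; "joints": joint angles; "dq": joint speeds; "tau": joint torques, N m; "eef_pos": TCP position; "tcp_rot": TCP orientation; "ft_force": force on the tool from outside, world axes, zero at the start; "moment": the same for the moment, N m; "opening": finger opening in mm.
Only numpy, scipy, OpenCV 4.12 (cv2) and the standard library are available. Lean on these libraries where they do the work, as an engineer would, in place of code of your own. Each camera call takes 0.05 s, during which the arm holds its last target. There are 200 camera calls.

## Working session

There is one attempt and no reset: what is moved stays moved. The work goes in short steps, Python scripts to look and compute and a tool call to move; the robot and the scene stay as the last step left them, time stands still between calls to the robot, and variables do not carry over. Pictures are saved under pics/ and viewed, about 12 in all and at most 16, crops included, and the job is handed in when it is done.

Besides the shell and the picture viewer there is one more tool, called after "Request:" by a JSON object that holds its "api" and its "payload". step_arm: Moves the arm, as the interface text tells. Its arguments: {"type":"object","properties":{"steps":{"type":"array","items":{"type":"array","items":{"type":"number"}}}},"required":["steps"]}

```bash
mkdir -p pics; ls; python3 - <<'E'
from plant import robot
import cv2
s=robot.sense(); print({k:(v if not hasattr(v,'round') else v) for k,v in s.items()})
for n in("scene","top"):
    print(n,robot.camera_info(n))
    cv2.imwrite(f"pics/a_{n}.png",robot.get_image(n)[:,:,::-1])
print(robot.camera_info("wrist"))
E
```

```text
pics
{'clock': 0.0, 'joints': array([ 1.12345746,  0.41795417, -0.01028176,  1.61417362,  0.00467494,
        1.11069917, -0.05299628]), 'dq': array([ 0.00023414, -0.00099995,  0.00204383, -0.00011674,  0.00018641,
        0.00088647,  0.00049644]), 'tau': array([ 1.03446808e-03, -8.51245594e+01,  6.39353078e-01, -4.25979066e+01,
       -4.88616899e-02,  1.88598811e-02,  1.43940824e-04]), 'eef_pos': array([ 246.57728676, -573.8919171 ,  204.8379725 ]), 'tcp_rot': array([ 0.14238378, -0.14260935,  0.69301267, -0.69218702]), 'ft_force': array([ 0.4930995 , -0.06954396,  1.09936421]), 'moment': array([-0.02622499, -0.04120168,  0.05807911]), 'opening': 94.23466820525327}
scene {'fovy': 53.46906448307929, 'cx': 262.50730331788236, 'cy': 194.3688690570281, 'rvec': array([ 2.14775032,  1.20827344, -0.46408058]), 'tvec': array([-236.03025567, -242.18417361, 1421.00235676])}
top {'fovy': 48.10018082804701, 'cx': 255.62497739693742, 'cy': 199.4431204351781, 'rvec': array([ 2.20097575, -2.01501232,  0.21468555]), 'tvec': array([ -20.7346702 ,  482.58194935, 1483.80911251])}
{'fovy': 65.86378459886512, 'cx': 252.6943818127092, 'cy': 190.05085014362362, 'rvec': array([-2.44671826,  1.61202077,  0.20096393]), 'tvec': array([-624.30835432,  -26.39710776,  391.49819346])}
```

View pics/a_scene.png

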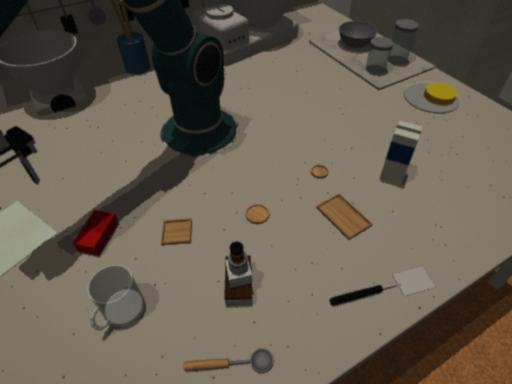

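View pics/a_top.png

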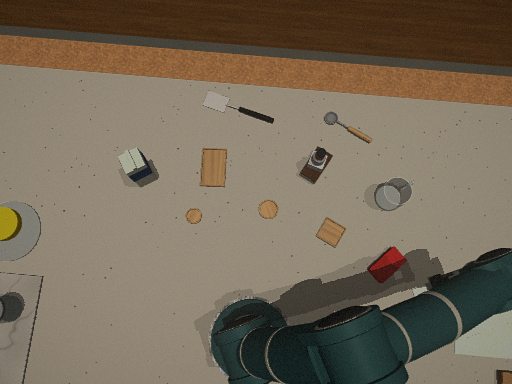

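```bash
cat > h.py <<'E'
import numpy as np, cv2
from plant import robot
def cam(n):
    c=robot.camera_info(n); f=192/np.tan(np.radians(c["fovy"])/2)
    return np.array([[f,0,c["cx"]],[0,f,c["cy"]],[0,0,1]]),cv2.Rodrigues(c["rvec"])[0],c["tvec"]
def back(C,uv,z):
    K,R,t=C; uv=np.atleast_2d(uv).astype(float)
    d=np.c_[uv,np.ones(len(uv))]@np.linalg.inv(K).T@R; o=-R.T@t
    return o+d*((z-o[2])/d[:,2])[:,None]
def proj(C,P):
    K,R,t=C; q=(np.atleast_2d(P)@R.T+t)@K.T
    return q[:,:2]/q[:,2:]
def contour(m):
    return max(cv2.findContours(m.astype(np.uint8),cv2.RETR_EXTERNAL,cv2.CHAIN_APPROX_NONE)[0],key=len)[:,0]
def rect(P):
    (x,y),(w,h),a=cv2.minAreaRect(P[:,:2].astype(np.float32))
    if w<h: w,h,a=h,w,a+90
    return np.round([x,y,w,h,(a+90)%180-90],1)
E
python3 - <<'E'
from h import *
for n in("top","scene"):
    C=cam(n); robot.get_image(n)
    for l,z in [("oblong_tray",10),("square_tray",10),("large_round_tray",10),("small_round_tray",10),("butter_box",45),("square_tub",87),("round_tin",129),("small_jar",174),("milk_carton",200),("jug",120)]:
        r=robot.outline_of(n,l); p=robot.place_of(n,l)
        for d in r[:2]: print(n,l,round(d["confidence"],2),np.round(d["rect"]),"minrect@top",rect(back(C,contour(d["mask"]),z)))
        for d in p[:2]: print("   origin",round(d["confidence"],2),np.round(d["at"],1),back(C,d["at"],{"square_tub":45,"round_tin":87,"small_jar":129}.get(l,0)).round(0)[0])
print(robot.sense()["clock"])
E
```

```text
top oblong_tray 0.73 [215. 166.  31.  42.] minrect@top [601.8 191.3 150.4  92.5   2.6]
   origin 0.55 [214.5 165.5] [609. 187.   0.]
   origin 0.51 [386.5 201.6] [ 528. -459.    0.]
top square_tray 0.95 [333. 232.  28.  36.] minrect@top [ 396.4 -259.1   88.8   86.1  -23.3]
top square_tray 0.2 [193. 216.  13.  20.] minrect@top [411.8 241.9  48.2  47.2   6.5]
   origin 0.74 [333. 231.] [ 401. -268.    0.]
top large_round_tray 0.62 [269. 210.  20.  20.] minrect@top [459.8 -27.5  66.8  62.1   4.9]
   origin 0.65 [267.6 211.2] [453. -25.   0.]
top small_round_tray 0.47 [194. 215.  18.  19.] minrect@top [411.6 243.8  58.4  55.2 -84.9]
   origin 0.77 [195.6 214.9] [416. 236.   0.]
top butter_box 0.69 [387. 264.  42.  39.] minrect@top [ 295.3 -451.3  132.5   72.8  -45.4]
top butter_box 0.5 [317. 168.  29.  27.] minrect@top [ 595.1 -165.2   65.2   51.3   64. ]
   origin 0.72 [384.6 264.2] [ 298. -458.    0.]
   origin 0.53 [317.  167.6] [ 635. -196.    0.]
top square_tub 0.4 [317. 165.  18.  15.] minrect@top [ 616.4 -175.7   55.6   31.3   73. ]
   origin 0.53 [319.5 155.3] [ 669. -196.   45.]
[... 1945 characters left out ...]
8.] minrect@top [ 658.3 -191.    47.1   44.1  -27.3]
scene round_tin 0.56 [344. 215.  55.  44.] minrect@top [669.7 113.9 130.9  86.1   1.4]
   origin 0.68 [237.6 271.6] [ 651. -189.   87.]
   origin 0.37 [237.  283.7] [ 678. -206.   87.]
scene small_jar 0.58 [236. 254.  16.  25.] minrect@top [ 650.4 -188.    56.6   31.5  -27.9]
   origin 0.63 [237.6 257.9] [ 641. -181.  129.]
scene milk_carton 0.56 [403. 153.  40.  63.] minrect@top [614.4 346.3 261.8  67.  -55.8]
   origin 0.59 [392.2 176.1] [554. 440.   0.]
scene jug 0.9 [118. 296.  58.  69.] minrect@top [ 576.1 -456.2  162.1  114.    -9.6]
   origin 0.82 [124.9 307.3] [ 546. -457.    0.]
   origin 0.18 [240.1 278.6] [ 625. -172.    0.]
2.2
```

```bash
cat >> h.py <<'E'
from scipy.spatial.transform import Rotation as Ro
def pose():
    s=robot.sense(); q=s["tcp_rot"]; return s["eef_pos"],Ro.from_quat([q[1],q[2],q[3],q[0]]).as_matrix(),s
def jaw():  # world yaw (deg) of tool z (jaw axis)
    R=pose()[1]; return np.degrees(np.arctan2(R[1,2],R[0,2]))
def go(xyz,yaw=None):
    p,R,s=pose(); a=0
    if yaw is not None:
        a=-(yaw-jaw()); a=(a+90)%180-90   # tool y down: +turn lowers yaw
    d=R.T@(np.asarray(xyz)-p)/1000
    print("at",p.round(1),"jaw",round(jaw(),1),"tool shift m",d.round(4),"turn rad",round(np.radians(a),3),"rows",max(np.linalg.norm(d)/.0625,abs(a)/10.7).round(1),"t",s["clock"],"open",round(s["opening"],1), "j7",s["joints"][6].round(2),"F",s["ft_force"].round(1))
E
python3 - <<'E'
from h import *
p,R,s=pose(); print(R.round(3)); K,Rc,t=cam("wrist"); print("cam in tool",R.T@(-Rc.T@t-p), "\n",(R.T@Rc.T).round(3))
go([620,-175,340]); 
E
```

```text
[[-0.919 -0.     0.395]
 [-0.395  0.    -0.919]
 [ 0.    -1.    -0.   ]]
cam in tool [-6.95764593e+01 -1.80477636e+02 -2.96119581e-02] 
 [[ 0.     0.97   0.244]
 [ 0.    -0.244  0.97 ]
 [ 1.    -0.    -0.   ]]
at [ 246.7 -574.2  205.4] jaw -66.7 tool shift m [-0.5005 -0.1346 -0.2194] turn rad 0.0 rows 9.0 t 2.2 open 94.5 j7 -0.05 F [-0.1 -0.3 -0.5]
```

Request:
{"api": "step_arm", "payload": {"steps": [[0,-0.06,0,0,0],[-0.056,-0.0085,-0.0245,0,0],[-0.056,-0.0085,-0.0245,0,0],[-0.056,-0.0085,-0.0245,0,0],[-0.056,-0.0085,-0.0245,0,0],[-0.056,-0.0085,-0.0245,0,0],[-0.056,-0.0085,-0.0245,0,0],[-0.056,-0.0085,-0.0245,0,0],[-0.056,-0.0085,-0.0245,0,0],[-0.05,-0.007,-0.0234,0,0]]}}

```text
clock: 3.45
eef_pos: [618.9, -174.2, 340.9]
tcp_rot: [0.143, -0.142, 0.693, -0.693]
ft_force: [-0.0, -0.0, -0.5]
opening: 93.9
```

Request:
{"api": "step_arm", "payload": {"steps": [[0,0,0,0,0],[0,0,0,0,0]]}}

```text
clock: 3.7
eef_pos: [617.4, -176.5, 340.2]
tcp_rot: [-0.142, 0.143, -0.693, 0.693]
ft_force: [-0.4, -0.5, 0.1]
opening: 94.4
```

```bash
python3 - <<'E'
from h import *
p,R,s=pose(); C=cam("wrist"); im=robot.get_image("wrist"); go([640,-180,340])
cv2.imwrite("pics/w1.png",im[:,:,::-1])
for l,z in [("butter_box",45),("square_tub",87),("round_tin",129),("small_jar",174)]:
    for d in robot.outline_of("wrist",l)[:2]: print(l,round(d["confidence"],2),np.round(d["rect"]),rect(back(C,contour(d["mask"]),z)))
E
```

```text
at [ 617.1 -177.2  340.3] jaw -66.8 tool shift m [-0.0199  0.0003  0.0116] turn rad 0.0 rows 0.4 t 3.75 open 94.4 j7 -1.01 F [-0.4 -0.8  0.2]
butter_box 0.56 [261. 152.  84.  77.] [ 610.5 -170.9   68.4   63.3   60.8]
butter_box 0.56 [314. 339.  59.  24.] [ 346.  -420.6  115.1   49.4  -66.8]
square_tub 0.72 [262. 145.  48.  39.] [ 637.9 -180.3   56.3   54.5  -20.9]
round_tin 0.81 [263. 154.  37.  29.] [ 643.  -176.9   44.8   33.6  -48.8]
round_tin 0.47 [142. 204.  38.  43.] [511.7 -54.1  55.5  55.1  18.9]
small_jar 0.61 [264. 163.  30.  29.] [ 638.2 -182.    34.4   30.7   23.2]
```

View pics/w1.png

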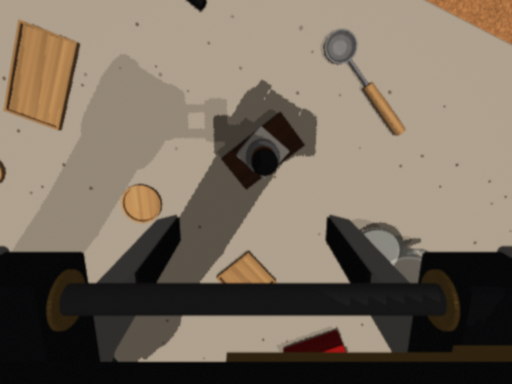

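```bash
python3 - <<'E'
import cv2
im=cv2.imread("pics/w1.png")[100:200,200:330]
im=cv2.convertScaleAbs(im,alpha=1.8,beta=15)
cv2.imwrite("pics/w1c.png",cv2.resize(im,None,fx=6,fy=6,interpolation=cv2.INTER_CUBIC))
E
```

```text
(no output)
```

View pics/w1c.png

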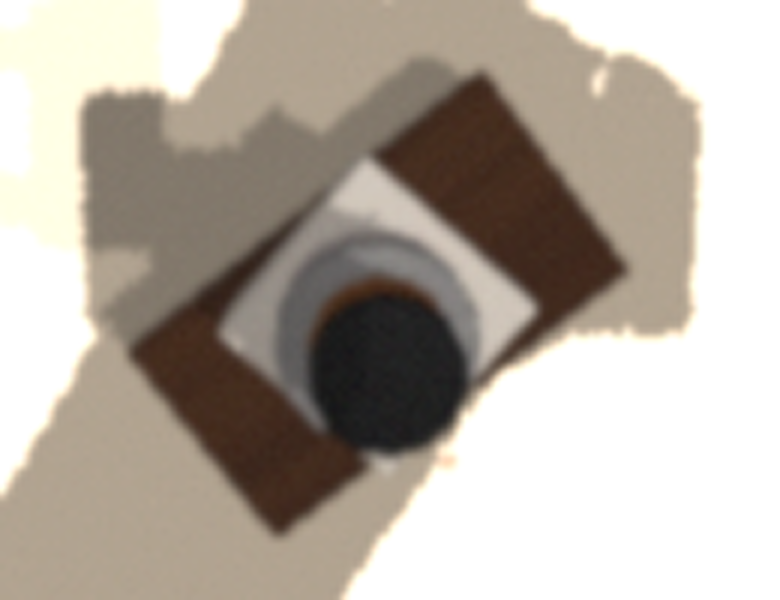

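```bash
python3 - <<'E'
from h import *
C=cam("wrist"); f=lambda a:np.array(a)/6-.42+[200,100]
for n,a,z in [("box",[(487,72),(628,270),(278,535),(130,352)],45),("tub",[(368,157),(538,308),(386,468),(218,330)],87)]:
    P=back(C,f(a),z)[:,:2]; print(n,P.mean(0).round(1),rect(P)); print(P.round(0).tolist())
for n,c,r,z in [("tin",(379,337),101,129),("jar",(388,372),80,174)]:
    P=back(C,f([c,(c[0]+r,c[1])]),z); print(n,P[0].round(1),"diam",2*np.linalg.norm(P[1]-P[0]))
go([635,-180,250])
E
```

```text
box [ 636.2 -186.2] [ 636.2 -186.3  119.1   64.2  -29.2]
[[704.0, -187.0], [672.0, -243.0], [569.0, -185.0], [600.0, -129.0]]
tub [ 638.6 -183.4] [ 638.3 -183.6   55.6   55.   -18.2]
[[673.0, -166.0], [656.0, -218.0], [605.0, -200.0], [621.0, -149.0]]
tin [ 638.9 -182.1  129. ] diam 44.60937933972844
jar [ 638.2 -182.8  174. ] diam 31.429006653542107
at [ 617.2 -177.   340.6] jaw -66.8 tool shift m [-0.0152  0.0906  0.0097] turn rad 0.0 rows 1.5 t 3.95 open 94.0 j7 -1.01 F [0.7 0.5 0.7]
```

Request:
{"api": "step_arm", "payload": {"steps": [[-0.017,0.03,0.0136,0,0],[0,0.05,0,0,0],[0,0.05,0,0,0],[0,0.04,0,0,0],[0,0.0276,0,0,0],[0,0,0,0,0],[0,0,0,0,0]]}}

```text
clock: 4.82
eef_pos: [639.2, -182.2, 144.3]
tcp_rot: [-0.143, 0.142, -0.692, 0.693]
ft_force: [-0.3, -0.6, 0.1]
opening: 94.0
```

```bash
python3 - <<'E'
from h import *
go([638.2,-182.8,143]); cv2.imwrite("pics/s2.png",cv2.resize(robot.get_image("scene")[200:320,170:320,::-1],None,fx=4,fy=4))
E
```

```text
at [ 639.2 -182.2  144.3] jaw -66.8 tool shift m [0.0011 0.0013 0.0001] turn rad 0.0 rows 0.0 t 4.825 open 94.0 j7 -1.05 F [-0.3 -0.6  0.1]
```

View pics/s2.png

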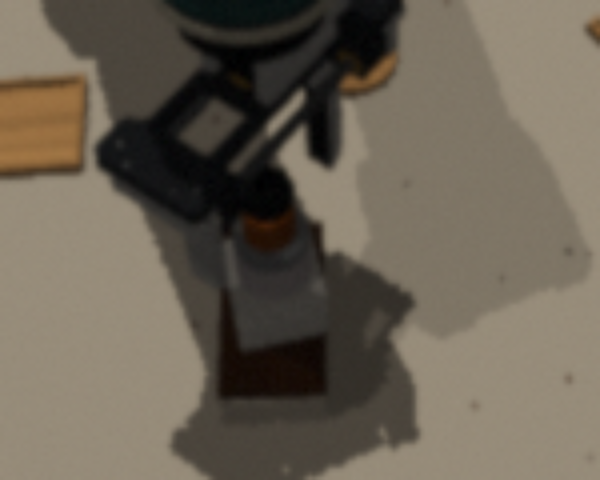

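Request:
{"api": "step_arm", "payload": {"steps": [[0,0,0,0,0.5],[0,0,0,0,0.6],[0,0,0,0,0.65],[0,0,0,0,1],[0,0,0,0,1],[0,0,0,0,1],[0,0,0,0,1],[0,0,0,0,1]]}}

```text
clock: 5.88
eef_pos: [638.6, -181.8, 142.7]
tcp_rot: [0.142, -0.143, 0.693, -0.693]
ft_force: [-0.1, 0.3, -1.1]
opening: 31.4
```

Request:
{"api": "step_arm", "payload": {"steps": [[0,-0.01,0,0,1],[0,-0.03,0,0,1],[0,-0.04,0,0,1],[0,0,0,0,1]]}}

```text
clock: 6.38
eef_pos: [640.1, -182.1, 226.7]
tcp_rot: [-0.144, 0.141, -0.692, 0.693]
ft_force: [-0.3, -0.6, -0.7]
opening: 31.8
```

```bash
python3 - <<'E'
from h import *
go([430,230,223])
E
```

```text
at [ 640.1 -182.1  226.7] jaw -66.8 tool shift m [ 0.0304  0.0021 -0.4616] turn rad 0.0 rows 7.4 t 6.375 open 31.8 j7 -1.03 F [-0.3 -0.6 -0.7]
```

Request:
{"api": "step_arm", "payload": {"steps": [[0.003,0,-0.046,0,1],[0.003,0,-0.046,0,1],[0.003,0,-0.046,0,1],[0.003,0,-0.046,0,1],[0.003,0,-0.046,0,1],[0.003,0,-0.046,0,1],[0.003,0,-0.046,0,1],[0.003,0,-0.046,0,1],[0.003,0,-0.046,0,1],[0.003,0,-0.046,0,1]]}}

```text
clock: 7.62
eef_pos: [428.5, 230.0, 222.7]
tcp_rot: [-0.142, 0.143, -0.693, 0.693]
ft_force: [0.3, 0.9, -1.3]
opening: 31.8
```

Request:
{"api": "step_arm", "payload": {"steps": [[0,0,0,0,1],[0,0,0,0,1],[0,0,0,0,1]]}}

```text
clock: 8.0
eef_pos: [430.0, 227.9, 222.7]
tcp_rot: [-0.142, 0.142, -0.693, 0.693]
ft_force: [0.7, -0.5, -0.4]
opening: 31.8
```

```bash
python3 - <<'E'
from h import *
C=cam("wrist"); im=robot.get_image("wrist"); go([415,242,223])
cv2.imwrite("pics/w3.png",im[:,:,::-1])
for l in("small_round_tray","large_round_tray","oblong_tray"):
  for d in robot.outline_of("wrist",l)[:2]: print(l,round(d["confidence"],2),np.round(d["rect"]),rect(back(C,contour(d["mask"]),10)))
E
```

```text
at [429.9 228.  222.7] jaw -66.8 tool shift m [ 0.0082 -0.0003 -0.0187] turn rad 0.0 rows 0.3 t 8.05 open 31.6 j7 -1.81 F [ 0.4 -1.1 -1.5]
small_round_tray 0.81 [237. 177.  43.  45.] [411.1 244.6  57.   56.5 -66.9]
large_round_tray 0.67 [426. 220.  54.  48.] [459.4 -23.2  75.7  71.8  86.4]
oblong_tray 0.57 [336.  64. 120. 122.] [599.8 193.1 148.2  93.2   2.5]
```

View pics/w3.png

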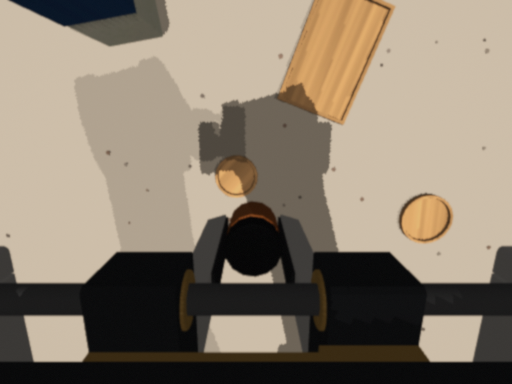

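```bash
python3 - <<'E'
from h import *
C=cam("wrist"); print(back(C,[254,244],254)); go([412,244,60]); print(back(C,[236,176],10))
E
```

```text
[[431.70008493 228.63134895 254.        ]]
at [429.8 228.5 222.8] jaw -66.8 tool shift m [ 0.0102  0.1628 -0.0213] turn rad 0.0 rows 2.6 t 8.2 open 31.4 j7 -1.81 F [ 0.4 -0.2 -0.1]
[[411.97485913 245.56588232  10.        ]]
```

Request:
{"api": "step_arm", "payload": {"steps": [[0.011,0.02,-0.021,0,1],[0,0.05,0,0,1],[0,0.05,0,0,1],[0,0.05,0,0,1],[0,0.016,0,0,1],[0,0,0,0,1],[0,0,0,0,1]]}}

```text
clock: 9.07
eef_pos: [412.1, 244.5, 38.5]
tcp_rot: [0.143, -0.142, 0.693, -0.692]
ft_force: [-0.4, -0.1, -0.8]
opening: 31.7
```

```bash
python3 - <<'E'
from h import *
go([411,244,18]); cv2.imwrite("pics/s4.png",cv2.resize(robot.get_image("scene")[120:220,260:400,::-1],None,fx=5,fy=5))
E
```

```text
at [412.1 244.5  38.5] jaw -66.8 tool shift m [0.0012 0.0205 0.    ] turn rad 0.0 rows 0.3 t 9.075 open 31.7 j7 -2.04 F [-0.4 -0.1 -0.8]
```

View pics/s4.png

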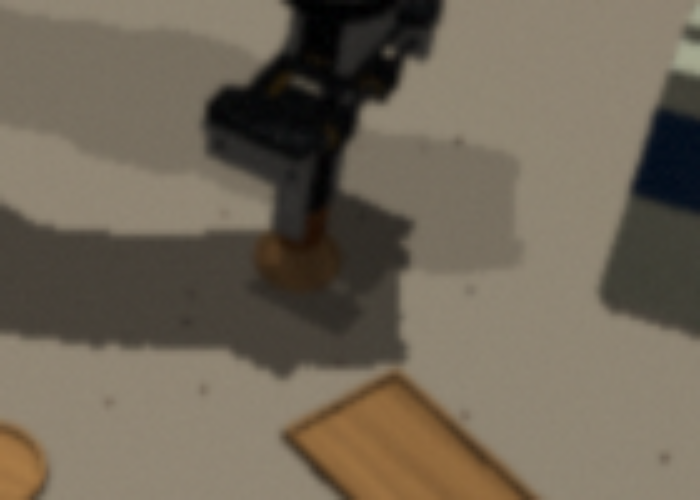

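Request:
{"api": "step_arm", "payload": {"steps": [[0,0.012,0,0,1],[0,0.006,0,0,1],[0,0.001,0,0,1],[0,0,0,0,1]]}}

```text
clock: 9.62
eef_pos: [411.0, 243.9, 17.7]
tcp_rot: [-0.142, 0.143, -0.693, 0.693]
ft_force: [0.8, 0.2, -0.7]
opening: 31.1
```

Request:
{"api": "step_arm", "payload": {"steps": [[0,0.001,0,0,1],[0,0,0,0,1]]}}

```text
clock: 9.88
eef_pos: [411.2, 243.9, 17.5]
tcp_rot: [-0.143, 0.142, -0.692, 0.693]
ft_force: [-5.8, -4.8, 22.5]
opening: 31.3
```

Request:
{"api": "step_arm", "payload": {"steps": [[0,-0.0005,0,0,0.65],[0,0,0,0,0.55],[0,0,0,0,0.45],[0,0,0,0,0.3],[0,0,0,0,0.3],[0,-0.03,0,0,0.3],[0,-0.06,0,0,0],[0,-0.06,0,0,0],[0,-0.06,0,0,0],[0,-0.04,0,0,0]]}}

```text
clock: 11.12
eef_pos: [411.3, 244.2, 270.2]
tcp_rot: [0.143, -0.142, 0.693, -0.692]
ft_force: [-1.0, 0.3, -1.3]
opening: 93.3
```

```bash
python3 - <<'E'
from h import *
go([639,-182,265]); C=cam("wrist"); im=robot.get_image("wrist")
cv2.imwrite("pics/w5.png",im[:,:,::-1])
for l in("small_round_tray","small_jar"):
  for d in robot.outline_of("wrist",l)[:2]: print(l,round(d["confidence"],2),np.round(d["rect"]),rect(back(C,contour(d["mask"]),10 if "tray" in l else 49)))
E
```

```text
at [411.3 244.2 270.2] jaw -66.7 tool shift m [-0.0409  0.0054  0.4814] turn rad 0.0 rows 7.7 t 11.125 open 93.3 j7 -1.83 F [-1.   0.3 -1.3]
small_round_tray 0.98 [251. 165.  37.  42.] [411.3 244.6  55.9  55.6  23.2]
small_jar 0.63 [252. 171.  24.  28.] [411.2 244.1  33.3  32.3  68.3]
```

View pics/w5.png

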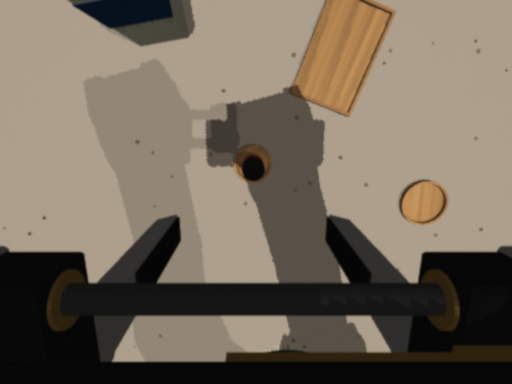

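Request:
{"api": "step_arm", "payload": {"steps": [[-0.004,0.004,0.048,0,0],[-0.004,0.004,0.048,0,0],[-0.004,0.004,0.048,0,0],[-0.004,0.004,0.048,0,0],[-0.004,0.004,0.048,0,0],[-0.004,0.004,0.048,0,0],[-0.004,0.004,0.048,0,0],[-0.004,0.004,0.048,0,0],[-0.004,0.004,0.048,0,0],[-0.004,0.004,0.048,0,0]]}}

```text
clock: 12.52
eef_pos: [637.4, -182.6, 225.4]
tcp_rot: [0.142, -0.143, 0.693, -0.692]
ft_force: [0.4, 1.0, 0.6]
opening: 93.9
```

Request:
{"api": "step_arm", "payload": {"steps": [[0,0,0,0,0],[0,0,0,0,0]]}}

```text
clock: 12.78
eef_pos: [636.8, -180.4, 225.9]
tcp_rot: [0.142, -0.143, 0.693, -0.692]
ft_force: [-0.2, -0.1, -0.3]
opening: 94.2
```

```bash
python3 - <<'E'
from h import *
C=cam("wrist"); im=robot.get_image("wrist"); go([639,-182,101])
for l,z in [("butter_box",45),("square_tub",87),("round_tin",129)]:
    for d in robot.outline_of("wrist",l)[:1]: print(l,round(d["confidence"],2),np.round(d["rect"]),rect(back(C,contour(d["mask"]),z)))
im=cv2.convertScaleAbs(im[80:240,180:340],alpha=1.6,beta=15)
print([180,80]); cv2.imwrite("pics/w6.png",cv2.resize(im,None,fx=3.5,fy=3.5,interpolation=cv2.INTER_CUBIC)[:,:,::-1])
E
```

```text
at [ 637.  -180.   226.5] jaw -66.7 tool shift m [-0.0012  0.1255  0.0028] turn rad 0.0 rows 2.0 t 12.825 open 93.9 j7 -1.03 F [-0.3  0.3  1.4]
butter_box 0.57 [257. 175. 109.  95.] [ 604.1 -155.1   87.2   49.7   27.5]
square_tub 0.95 [258. 168.  70.  48.] [ 639.  -182.5   57.7   57.5   73.4]
round_tin 0.89 [256. 189.  47.  52.] [ 639.3 -181.6   50.6   44.4   22.3]
[180, 80]
```

View pics/w6.png

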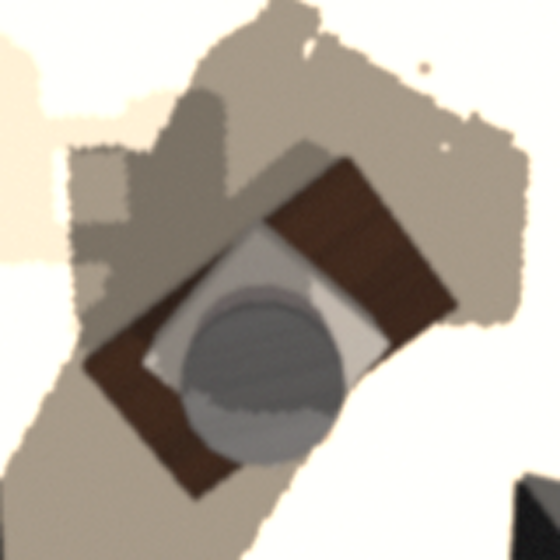

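Request:
{"api": "step_arm", "payload": {"steps": [[-0.001,0.03,0.003,0,0],[0,0.05,0,0,0],[0,0.035,0,0,0],[0,0.0105,0,0,0],[0,0,0,0,0.3],[0,0,0,0,0.4],[0,0,0,0,0.5],[0,0,0,0,1],[0,0,0,0,1],[0,0,0,0,1]]}}

```text
clock: 14.22
eef_pos: [639.5, -183.6, 102.1]
tcp_rot: [0.143, -0.142, 0.693, -0.693]
ft_force: [-1.2, 1.6, 3.5]
opening: 45.0
```

Request:
{"api": "step_arm", "payload": {"steps": [[0,0,0,0,1],[0,0,0,0,1],[0,0,0,0,1]]}}

```text
clock: 14.6
eef_pos: [639.5, -183.6, 102.0]
tcp_rot: [0.143, -0.142, 0.693, -0.693]
ft_force: [-2.5, 1.1, 5.2]
opening: 45.5
```

Request:
{"api": "step_arm", "payload": {"steps": [[0,-0.01,0,0,1],[0,-0.03,0,0,1],[0,-0.04,0,0,1],[0.017,0,-0.036,0,1],[0.017,0,-0.036,0,1],[0.017,0,-0.036,0,1],[0.017,0,-0.036,0,1],[0.017,0,-0.036,0,1],[0.017,0,-0.036,0,1],[0,0,0,0,1]]}}

```text
clock: 15.85
eef_pos: [459.2, -24.1, 182.6]
tcp_rot: [-0.143, 0.143, -0.692, 0.693]
ft_force: [0.8, -0.1, -1.2]
opening: 45.7
```

Request:
{"api": "step_arm", "payload": {"steps": [[0,0,0,0,1],[0,0,0,0,1]]}}

```text
clock: 16.1
eef_pos: [461.0, -26.0, 181.9]
tcp_rot: [0.142, -0.142, 0.693, -0.693]
ft_force: [-0.0, -0.3, -1.8]
opening: 45.8
```

```bash
python3 - <<'E'
from h import *
C=cam("wrist"); im=robot.get_image("wrist"); go([460,-25,40])
cv2.imwrite("pics/w7.png",im[:,:,::-1])
for l,z in(("large_round_tray",10),("round_tin",0)):
  z=z or pose()[0][2]-15+42
  for d in robot.outline_of("wrist",l)[:2]: print(l,round(d["confidence"],2),np.round(d["rect"]),rect(back(C,contour(d["mask"]),z)))
E
```

```text
at [460.9 -26.  181.8] jaw -66.8 tool shift m [ 0.0004  0.1418 -0.0012] turn rad 0.0 rows 2.3 t 16.15 open 45.5 j7 -1.24 F [ 0.3  0.2 -0.7]
large_round_tray 0.63 [252. 172.  60.  48.] [464.6 -21.8  70.5  59.2 -65.3]
round_tin 0.9 [253. 237.  83.  94.] [463.8 -25.2  55.2  45.   21.3]
round_tin 0.73 [252. 171.  59.  51.] [498.4  -8.8  30.7  26.5 -65.2]
```

View pics/w7.png

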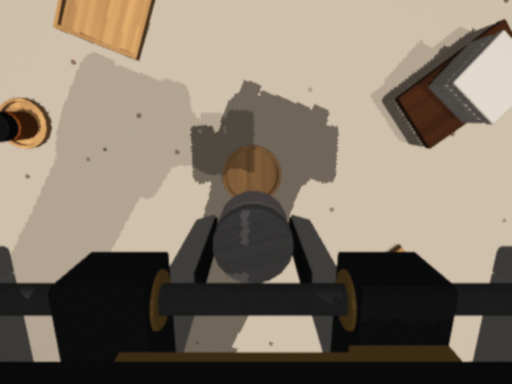

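```bash
python3 - <<'E'
from h import *
C=cam("wrist"); P=back(C,[[251,174],[222,174],[280,174],[251,145]],10); print(P.round(1), np.linalg.norm(P[1]-P[2]),np.linalg.norm(P[0]-P[3]))
print(back(C,[[253,243],[213,243],[293,243]],209).round(1)); 
E
```

```text
[[460.8 -23.3  10. ]
 [447.    8.9  10. ]
 [474.6 -55.5  10. ]
 [492.8  -9.6  10. ]] 70.0898976422623 34.80552489613524
[[461.4 -25.6 209. ]
 [452.6  -5.1 209. ]
 [470.1 -46.1 209. ]]
```

Request:
{"api": "step_arm", "payload": {"steps": [[0,0.04,-0.002,0,1],[0,0.05,0,0,1],[0,0.045,0,0,1],[0,0.02,0,0,1],[0,0.006,0,0,1],[0,0,0,0,1],[0,0,0,0,1]]}}

```text
clock: 17.12
eef_pos: [460.3, -23.7, 21.7]
tcp_rot: [-0.143, 0.142, -0.692, 0.693]
ft_force: [-0.5, -0.3, -1.4]
opening: 45.4
```

Request:
{"api": "step_arm", "payload": {"steps": [[0,0.001,0,0,1],[0,0,0,0,1]]}}

```text
clock: 17.38
eef_pos: [459.9, -23.7, 20.2]
tcp_rot: [-0.143, 0.142, -0.693, 0.693]
ft_force: [-0.4, -0.7, -1.9]
opening: 45.7
```

Request:
{"api": "step_arm", "payload": {"steps": [[0,0.001,0,0,1],[0,0,0,0,1]]}}

```text
clock: 17.62
eef_pos: [459.8, -23.7, 19.0]
tcp_rot: [-0.143, 0.142, -0.693, 0.693]
ft_force: [-1.2, -0.4, 3.9]
opening: 45.7
```

Request:
{"api": "step_arm", "payload": {"steps": [[0,0.001,0,0,1],[0,0,0,0,1]]}}

```text
clock: 17.88
eef_pos: [459.9, -23.6, 18.8]
tcp_rot: [-0.143, 0.142, -0.692, 0.693]
ft_force: [-7.8, -0.0, 28.9]
opening: 45.6
```

Request:
{"api": "step_arm", "payload": {"steps": [[0,-0.0005,0,0,0.5],[0,0,0,0,0.4],[0,0,0,0,0.2],[0,0,0,0,0.2],[0,-0.03,0,0,0.2],[0,-0.05,0,0.145,0],[0,-0.05,0,0.145,0],[0,-0.05,0,0.145,0],[0,-0.02,0,0.145,0],[0,0,0,0.142,0]]}}

```text
clock: 19.12
eef_pos: [460.4, -23.7, 220.0]
tcp_rot: [-0.112, 0.114, 0.698, -0.698]
ft_force: [-0.1, -0.2, 0.0]
opening: 94.2
```

Request:
{"api": "step_arm", "payload": {"steps": [[0,0,0,0,0],[0,0,0,0,0]]}}

```text
clock: 19.38
eef_pos: [459.5, -23.6, 218.0]
tcp_rot: [-0.11, 0.11, 0.698, -0.698]
ft_force: [-0.8, -0.2, 1.0]
opening: 94.0
```

```bash
python3 - <<'E'
from h import *
C=cam("wrist"); im=robot.get_image("wrist"); go([639,-183,200],-108.2)
for l,z in(("large_round_tray",10),("round_tin",46)):
  for d in robot.outline_of("wrist",l)[:2]: print(l,round(d["confidence"],2),np.round(d["rect"]),rect(back(C,contour(d["mask"]),z)))
cv2.imwrite("pics/w8.png",im[:,:,::-1])
E
```

```text
at [459.5 -23.6 218. ] jaw -108.0 tool shift m [-0.2199  0.0179  0.0963] turn rad 0.004 rows 3.9 t 19.425 open 93.8 j7 -1.93 F [ 0.6  0.  -0.3]
large_round_tray 0.6 [252. 169.  56.  54.] [459.6 -24.2  71.   70.1  26.5]
round_tin 0.98 [254. 174.  36.  39.] [459.3 -24.4  48.   43.7 -17.9]
```

View pics/w8.png

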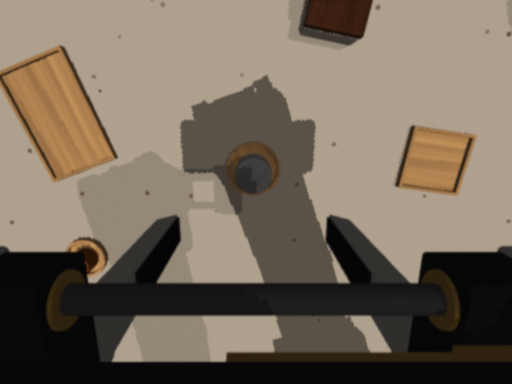

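Request:
{"api": "step_arm", "payload": {"steps": [[-0.044,0.004,0.0192,0,0],[-0.044,0.004,0.0192,0,0],[-0.044,0.004,0.0192,0,0],[-0.044,0.004,0.0192,0,0],[-0.044,0.002,0.0192,0,0],[0,0,0,0,0],[0,0,0,0,0],[0,0,0,0,0]]}}

```text
clock: 20.52
eef_pos: [638.6, -182.4, 200.7]
tcp_rot: [-0.111, 0.111, 0.698, -0.698]
ft_force: [0.3, 0.1, -0.2]
opening: 94.2
```

```bash
python3 - <<'E'
from h import *
C=cam("wrist"); im=robot.get_image("wrist"); go([639,-183,59],-108.2)
for l,z in(("square_tub",87),("butter_box",45)):
  for d in robot.outline_of("wrist",l)[:2]: print(l,round(d["confidence"],2),np.round(d["rect"]),rect(back(C,contour(d["mask"]),z)))
im=cv2.convertScaleAbs(im[60:300,130:370],alpha=1.6,beta=15)
cv2.imwrite("pics/w9.png",cv2.resize(im,None,fx=2.5,fy=2.5,interpolation=cv2.INTER_CUBIC)[:,:,::-1])
E
```

```text
at [ 638.6 -182.5  200.8] jaw -108.1 tool shift m [-0.0005  0.1418  0.0004] turn rad 0.003 rows 2.3 t 20.575 open 94.0 j7 -1.72 F [0.1 0.1 0.4]
square_tub 0.73 [253. 184.  57.  59.] [ 640.4 -183.4   61.5   55.9  -17.4]
square_tub 0.28 [474. 187.  72.  95.] [ 561.9 -397.6  109.3   71.7   -6.1]
butter_box 0.77 [256. 179.  78. 111.] [ 659.9 -198.4   68.4   66.9  -29.4]
```

View pics/w9.png

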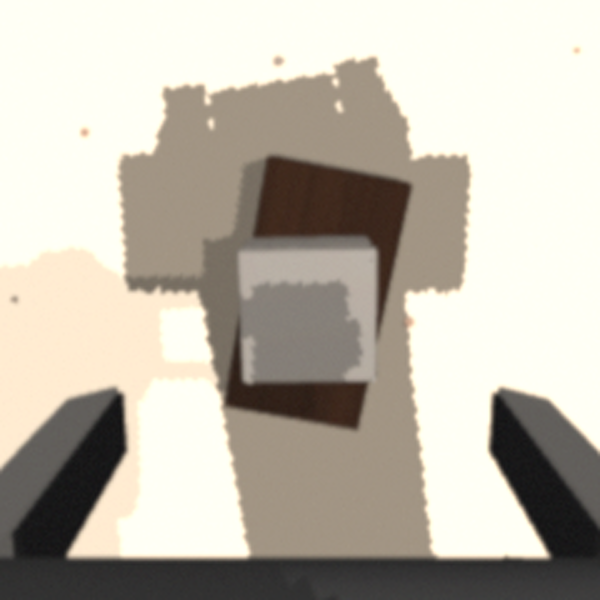

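```bash
python3 - <<'E'
from h import *
C=cam("wrist"); f=lambda a:np.array(a)/2.5-.3+[130,60]
for n,a,z in [("box",[(268,155),(411,183),(358,430),(226,405)],45),("tub",[(238,251),(379,247),(376,382),(244,383)],87)]:
    P=back(C,f(a),z)[:,:2]; print(n,P.mean(0).round(1),rect(P),P.round(0).tolist())
go([639,-183,59])
E
```

```text
box [ 636.  -186.1] [ 635.9 -186.   120.1   64.9  -28.6] [[704.0, -186.0], [673.0, -243.0], [568.0, -186.0], [600.0, -129.0]]
tub [ 637.9 -183.8] [ 637.7 -184.    56.6   56.3  -16.8] [[673.0, -165.0], [657.0, -219.0], [603.0, -202.0], [620.0, -149.0]]
at [ 638.8 -182.8  200.8] jaw -108.1 tool shift m [-2.000e-04  1.418e-01  1.000e-04] turn rad 0.0 rows 2.3 t 20.675 open 94.2 j7 -1.72 F [ 1.   0.8 -0.4]
```

Request:
{"api": "step_arm", "payload": {"steps": [[0.001,0.04,0.001,-0.008,0],[0,0.05,0,0,0],[0,0.035,0,0,0],[0,0.0155,0,0,0],[0,0,0,0,0.25],[0,0,0,0,0.35],[0,0,0,0,0.4],[0,0,0,0,1],[0,0,0,0,1],[0,0,0,0,1]]}}

```text
clock: 21.92
eef_pos: [638.1, -183.9, 60.6]
tcp_rot: [-0.108, 0.109, 0.699, -0.699]
ft_force: [-1.4, 1.0, 6.5]
opening: 55.7
```

Request:
{"api": "step_arm", "payload": {"steps": [[0,0,0,0,1],[0,0,0,0,1]]}}

```text
clock: 22.18
eef_pos: [638.0, -183.9, 60.6]
tcp_rot: [-0.108, 0.109, 0.699, -0.699]
ft_force: [-0.9, 0.3, 6.5]
opening: 55.9
```

Request:
{"api": "step_arm", "payload": {"steps": [[0,-0.01,0,0,1],[0,-0.03,0,0,1],[0,-0.05,0,0,1],[0,-0.01,0,0,1]]}}

```text
clock: 22.68
eef_pos: [639.1, -184.3, 163.8]
tcp_rot: [0.107, -0.11, -0.699, 0.699]
ft_force: [-0.5, -0.2, -1.3]
opening: 55.9
```

```bash
python3 - <<'E'
from h import *
go([400,-258,160],-114)
E
```

```text
at [ 639.1 -184.3  163.8] jaw -107.7 tool shift m [0.2055 0.0028 0.1428] turn rad 0.111 rows 4.0 t 22.675 open 55.9 j7 -1.71 F [-0.5 -0.2 -1.3]
```

Request:
{"api": "step_arm", "payload": {"steps": [[0.035,0,0.0204,0,1],[0.035,0,0.0204,0,1],[0.035,0,0.0204,0,1],[0.035,0,0.0204,0,1],[0.035,0,0.0204,0,1],[0.035,0,0.0204,0,1],[0.035,0,0.0204,0,1],[0,0,0,0.11,1],[0,0,0,0,1],[0,0,0,0,1]]}}

```text
clock: 23.92
eef_pos: [361.1, -245.5, 159.7]
tcp_rot: [-0.146, 0.146, 0.692, -0.692]
ft_force: [1.4, -0.0, -2.3]
opening: 55.6
```

```bash
python3 - <<'E'
from h import *
C=cam("wrist"); im=robot.get_image("wrist"); go([400,-258,60],-114)
cv2.imwrite("pics/w10.png",im[:,:,::-1])
for l in("square_tray",):
  for d in robot.outline_of("wrist",l)[:2]: print(l,round(d["confidence"],2),np.round(d["rect"]),rect(back(C,contour(d["mask"]),10)))
E
```

```text
at [ 361.1 -245.5  159.7] jaw -113.8 tool shift m [-0.0407  0.0997 -0.0042] turn rad 0.003 rows 1.7 t 23.975 open 55.9 j7 -1.48 F [-0.5  0.1 -1.1]
square_tray 0.81 [250. 146.  76.  72.] [ 395.8 -257.8   81.5   81.2   64.3]
```

View pics/w10.png

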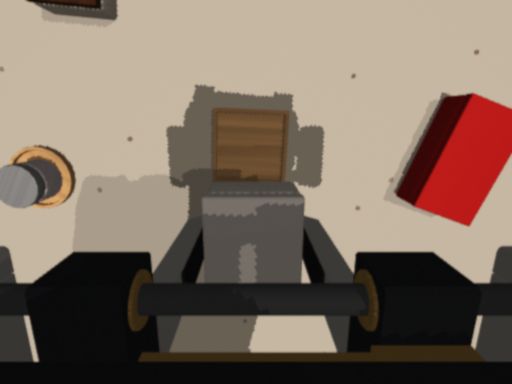

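Request:
{"api": "step_arm", "payload": {"steps": [[-0.0375,0,-0.003,0,1],[0,0.04,0,0.025,1],[0,0.05,0,0,1],[0,0.03,0,0,1],[0,0.012,0,0,1],[0,0.005,0,0,1],[0,0,0,0,1],[0,0,0,0,1]]}}

```text
clock: 25.02
eef_pos: [396.9, -258.5, 23.7]
tcp_rot: [0.155, -0.156, -0.69, 0.69]
ft_force: [0.1, 0.0, -1.5]
opening: 56.0
```

Request:
{"api": "step_arm", "payload": {"steps": [[0,0.001,0,0,1],[0,0,0,0,1]]}}

```text
clock: 25.28
eef_pos: [396.4, -258.2, 22.1]
tcp_rot: [0.155, -0.156, -0.69, 0.69]
ft_force: [-0.2, -0.1, -1.5]
opening: 55.7
```

Request:
{"api": "step_arm", "payload": {"steps": [[0,0.0015,0,0,1],[0,0,0,0,1]]}}

```text
clock: 25.52
eef_pos: [396.3, -258.1, 20.2]
tcp_rot: [-0.156, 0.155, 0.69, -0.69]
ft_force: [-0.2, -0.2, -1.8]
opening: 55.9
```

Request:
{"api": "step_arm", "payload": {"steps": [[0,0.001,0,0,1],[0,0,0,0,1]]}}

```text
clock: 25.78
eef_pos: [396.4, -258.1, 19.5]
tcp_rot: [-0.155, 0.155, 0.69, -0.69]
ft_force: [-2.0, 0.1, 5.2]
opening: 55.9
```

Request:
{"api": "step_arm", "payload": {"steps": [[0,0,0,0,0.38],[0,0,0,0,0.3],[0,0,0,0,0.1],[0,0,0,0,0],[0,0,0,0,0],[0,-0.03,0,0,0],[0,-0.05,0,0,0],[0,-0.05,0,0,0],[0,-0.04,0,0.06,0],[0,0,0,0,0]]}}

```text
clock: 27.02
eef_pos: [397.6, -258.9, 192.0]
tcp_rot: [0.175, -0.178, -0.684, 0.685]
ft_force: [-0.0, 0.1, -0.7]
opening: 94.1
```

Request:
{"api": "step_arm", "payload": {"steps": [[0,0,0,0,0]]}}

```text
clock: 27.15
eef_pos: [396.1, -258.0, 188.7]
tcp_rot: [-0.176, 0.176, 0.685, -0.685]
ft_force: [-0.5, -0.1, -0.7]
opening: 94.5
```

```bash
python3 - <<'E'
from h import *
C=cam("wrist"); im=robot.get_image("wrist"); go([636,-186,180],-119)
for l,z in(("square_tray",10),("square_tub",46)):
  for d in robot.outline_of("wrist",l)[:2]: print(l,round(d["confidence"],2),np.round(d["rect"]),rect(back(C,contour(d["mask"]),z)))
cv2.imwrite("pics/w11.png",im[:,:,::-1])
E
```

```text
at [ 395.9 -257.9  188.4] jaw -118.8 tool shift m [-0.1758  0.0081 -0.1787] turn rad 0.003 rows 4.0 t 27.2 open 94.0 j7 -1.58 F [ 0.2  0.2 -0.7]
square_tray 0.64 [251. 175.  68.  68.] [ 395.3 -256.6   83.5   82.9  -26.5]
square_tub 0.65 [254. 179.  49.  56.] [ 398.1 -259.3   63.2   57.2  -23.8]
```

View pics/w11.png

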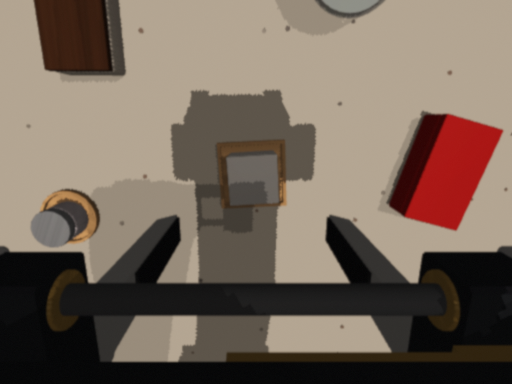

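Request:
{"api": "step_arm", "payload": {"steps": [[-0.035,0,-0.0357,0,0],[-0.035,0,-0.0357,0,0],[-0.035,0,-0.0357,0,0],[-0.035,0,-0.0357,0,0],[-0.0358,0,-0.0357,0.003,0],[0,0,0,0,0],[0,0,0,0,0]]}}

```text
clock: 28.18
eef_pos: [635.7, -186.7, 188.1]
tcp_rot: [0.178, -0.176, -0.685, 0.685]
ft_force: [-0.4, -0.4, 0.5]
opening: 94.1
```

```bash
python3 - <<'E'
from h import *
C=cam("wrist"); im=robot.get_image("wrist"); go([636,-186,14.5],-119)
for d in robot.outline_of("wrist","butter_box")[:2]: print(round(d["confidence"],2),np.round(d["rect"]),rect(back(C,contour(d["mask"]),45)))
E
```

```text
at [ 635.5 -187.2  188.6] jaw -119.0 tool shift m [-1.000e-04  1.741e-01 -1.400e-03] turn rad -0.001 rows 2.8 t 28.225 open 94.3 j7 -1.9 F [-0.1  0.9 -0.3]
0.82 [251. 180.  63. 108.] [ 635.5 -184.7  122.1   65.9  -29. ]
```

Request:
{"api": "step_arm", "payload": {"steps": [[0,0.05,-0.0015,0,0],[0,0.05,0,0,0],[0,0.05,0,0,0],[0,0.0235,0,0,0],[0,0,0,0,0.15],[0,0,0,0,0.25],[0,0,0,0,0.3],[0,0,0,0,1],[0,0,0,0,1],[0,0,0,0,1]]}}

```text
clock: 29.52
eef_pos: [637.8, -185.6, 17.3]
tcp_rot: [0.176, -0.178, -0.685, 0.685]
ft_force: [-2.0, 0.3, 8.7]
opening: 65.9
```

Request:
{"api": "step_arm", "payload": {"steps": [[0,0,0,0,1],[0,0,0,0,1]]}}

```text
clock: 29.78
eef_pos: [637.8, -185.6, 17.3]
tcp_rot: [0.177, -0.178, -0.685, 0.685]
ft_force: [-1.8, 0.1, 8.8]
opening: 66.0
```

Request:
{"api": "step_arm", "payload": {"steps": [[0,-0.01,0,0,1],[0,-0.03,0,0,1],[0,-0.05,0,0,1],[0,-0.03,0,0,1],[0,0,0,0,1]]}}

```text
clock: 30.4
eef_pos: [638.3, -185.5, 138.6]
tcp_rot: [0.176, -0.179, -0.685, 0.685]
ft_force: [0.7, -0.3, -4.7]
opening: 66.2
```

```bash
python3 - <<'E'
from h import *
go([600,192,135],-87)
E
```

```text
at [ 638.3 -185.5  138.6] jaw -119.0 tool shift m [ 0.2166  0.0031 -0.3116] turn rad -0.559 rows 6.1 t 30.4 open 66.2 j7 -1.91 F [ 0.7 -0.3 -4.7]
```

Request:
{"api": "step_arm", "payload": {"steps": [[0.033,0,-0.0357,0,1],[0.033,0,-0.0357,0,1],[0.033,0,-0.0357,0,1],[0.033,0,-0.0357,0,1],[0.033,0,-0.0357,0,1],[0.033,0,-0.0357,0,1],[0.033,0,-0.0357,0,1],[0.033,0,-0.0357,0,1]]}}

```text
clock: 31.4
eef_pos: [543.5, 193.7, 134.6]
tcp_rot: [0.178, -0.177, -0.684, 0.685]
ft_force: [1.0, -0.7, -5.4]
opening: 66.1
```

Request:
{"api": "step_arm", "payload": {"steps": [[0,0,0,-0.14,1],[0,0,0,-0.14,1],[0,0,0,-0.14,1],[0,0,0,-0.139,1],[0,0,0,0,1],[0,0,0,0,1]]}}

```text
clock: 32.15
eef_pos: [544.4, 192.3, 135.2]
tcp_rot: [-0.017, 0.018, -0.707, 0.707]
ft_force: [-0.4, -0.1, -4.1]
opening: 65.7
```

```bash
python3 - <<'E'
from h import *
C=cam("wrist"); im=robot.get_image("wrist"); go([600,192,60],-87)
for l,z in(("oblong_tray",10),("butter_box",0)):
  z=z or pose()[0][2]-17+45
  for d in robot.outline_of("wrist",l)[:1]: print(l,round(d["confidence"],2),np.round(d["rect"]),rect(back(C,contour(d["mask"]),z)))
cv2.imwrite("pics/w12.png",im[:,:,::-1])
E
```

```text
at [544.5 192.4 135.4] jaw -87.1 tool shift m [-0.0555  0.0754  0.0032] turn rad -0.002 rows 1.5 t 32.2 open 65.6 j7 -2.08 F [ 0.2  0.8 -4.6]
oblong_tray 0.59 [254.  96.  97.  83.] [633.9 194.6  92.4  78.7 -87.5]
butter_box 0.7 [254. 240. 132. 207.] [562.4 193.   84.4  65.8   2.9]
```

View pics/w12.png

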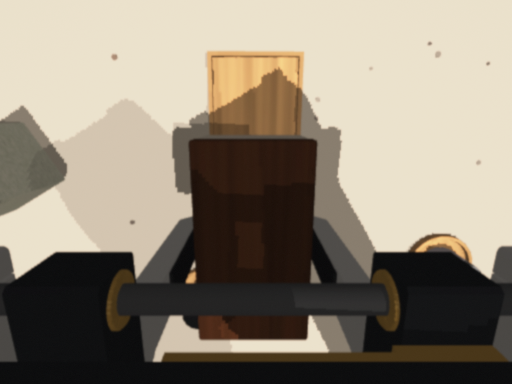

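```bash
python3 - <<'E'
from h import *
C=cam("wrist"); P=back(C,[(206,52.5),(303.5,51.5),(211,133),(299.5,133)],10); print("tray far L,R, near L,R",P.round(1).tolist())
Q=back(C,[(191,141.5),(317,140.5),(308.5,338.5),(199,338.5)],163); print("box",Q.round(1).tolist(),rect(Q))
a=np.arctan2(*(P[0]-P[1])[[0,1]]); far=(P[0]+P[1])/2; print("tray yaw",-np.degrees(a))
for a in(2.5,3): print("tray centre",far[:2]-73*np.array([np.cos(np.radians(a)),np.sin(np.radians(a))]))
E
```

```text
tray far L,R, near L,R [[670.1, 243.4, 10.0], [675.7, 150.6, 10.0], [594.9, 237.3, 10.0], [599.4, 147.6, 10.0]]
box [[599.7, 226.7, 163.0], [603.5, 162.4, 163.0], [484.4, 155.2, 163.0], [480.9, 221.8, 163.0]] [542.3 191.6 119.4  66.7   2.9]
tray yaw 3.458849508039532
tray centre [600.01315672 193.78284987]
tray centre [600.04372086 193.14654034]
```

Request:
{"api": "step_arm", "payload": {"steps": [[-0.029,0,0.0015,0,1],[-0.029,0,0,0,1],[0,0.04,0,0,1],[0,0.04,0,0,1],[0,0.02,0,0,1],[0,0.009,0,0,1],[0,0,0,0,1],[0,0,0,0,1]]}}

```text
clock: 33.3
eef_pos: [603.5, 194.4, 28.2]
tcp_rot: [0.019, -0.018, 0.707, -0.707]
ft_force: [0.3, 0.9, -4.2]
opening: 66.0
```

Request:
{"api": "step_arm", "payload": {"steps": [[0,0.002,0,0,1],[0,0,0,0,1]]}}

```text
clock: 33.55
eef_pos: [602.9, 194.1, 25.1]
tcp_rot: [0.019, -0.019, 0.707, -0.707]
ft_force: [-0.0, -0.3, -4.6]
opening: 65.9
```

Request:
{"api": "step_arm", "payload": {"steps": [[0,0.002,0,0,1],[0,0.001,0,0,1],[0,0,0,0,1]]}}

```text
clock: 33.92
eef_pos: [602.7, 194.0, 21.7]
tcp_rot: [0.019, -0.019, 0.707, -0.707]
ft_force: [-0.9, -0.9, -5.2]
opening: 65.6
```

Request:
{"api": "step_arm", "payload": {"steps": [[0,0.001,0,0,1],[0,0,0,0,1]]}}

```text
clock: 34.17
eef_pos: [602.8, 194.1, 21.3]
tcp_rot: [-0.019, 0.019, -0.707, 0.707]
ft_force: [-3.1, -2.0, 4.9]
opening: 65.7
```

Request:
{"api": "step_arm", "payload": {"steps": [[0,0.0005,0,0,1],[0,0,0,0,1]]}}

```text
clock: 34.42
eef_pos: [602.8, 194.1, 21.3]
tcp_rot: [-0.019, 0.019, -0.707, 0.707]
ft_force: [-7.9, -2.8, 13.3]
opening: 65.6
```

Request:
{"api": "step_arm", "payload": {"steps": [[0,0,0,0,0.27],[0,0,0,0,0.2],[0,0,0,0,0],[0,0,0,0,0],[0,0,0,0,0],[0,-0.03,0,0,0],[0,-0.05,0,0,0],[0.03,-0.05,0,0,0],[0.03,-0.05,0,0,0],[0,0,0,0,0]]}}

```text
clock: 35.67
eef_pos: [543.0, 191.8, 204.5]
tcp_rot: [0.021, -0.017, 0.707, -0.706]
ft_force: [1.1, -1.1, -1.0]
opening: 94.2
```

Request:
{"api": "step_arm", "payload": {"steps": [[0,0,0,0,0],[0,0,0,0,0]]}}

```text
clock: 35.92
eef_pos: [542.7, 190.6, 199.0]
tcp_rot: [-0.018, 0.019, -0.707, 0.707]
ft_force: [0.3, 0.6, 0.7]
opening: 93.9
```

```bash
python3 - <<'E'
from h import *
C=cam("wrist"); im=robot.get_image("wrist"); sc=robot.get_image("scene")
for l,z in(("oblong_tray",10),("butter_box",49)):
  for d in robot.outline_of("wrist",l)[:1]: print(l,round(d["confidence"],2),np.round(d["rect"]),rect(back(C,contour(d["mask"]),z)))
a=cv2.resize(im[0:240,120:440],(400,300)); b=cv2.resize(sc[110:330,80:430],None,fx=2,fy=2)
b=np.pad(b,((0,0),(0,0),(0,0))); a=np.pad(a,((0,0),(0,300),(0,0)))
o=np.vstack([a[:,:700],b]); o=cv2.resize(o,None,fx=.8,fy=.8); print(o.shape)
cv2.imwrite("pics/fin.png",o[:,:,::-1])
robot.get_image("top")
for l,w in(("milk_carton",0),("jug",0)):
  for n in("top","scene"):
    for d in robot.place_of(n,l)[:1]: print(n,l,np.round(d["at"],1))
E
```

```text
oblong_tray 0.83 [253. 123.  80. 121.] [599.8 193.3 148.5  94.3   2.5]
butter_box 0.65 [254. 126.  66. 115.] [600.4 193.6 119.3  66.8   3. ]
(592, 560, 3)
top milk_carton [143.4 174. ]
scene milk_carton [395.1 177. ]
top jug [388.1 198.2]
scene jug [122.8 302.9]
```

View pics/fin.png

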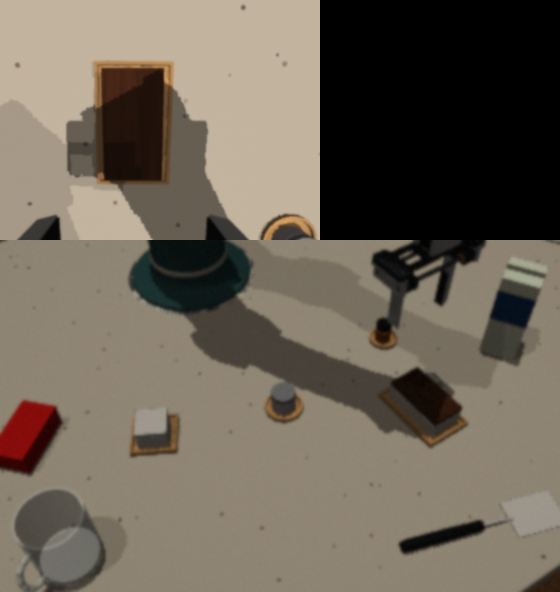

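All four items stand upright in their own trays. The butter box is at (600.4, 193.6), yaw 3.0°, against the tray at (599.8, 193.3), yaw 2.5°. The carton and jug are where they were, and the gripper is clear and open, so I am handing in.

```bash
python3 -c "
from plant import robot
print(robot.finish_job())"
```

```text
the job is handed in; nothing more can be done
None
```

I took the stack apart from the top in the order asked: jar, tin, tub, then butter box. Each was lowered until it touched its tray's floor, then released. The job was handed in at about 36 s on the robot's clock, and the hand-in gave no verdict.

- **Small jar, round tin, square tub:** pictures right after each release showed them upright and inside the rim. The jar and tin were within about 1 mm of the tray centre, and the tub within about 4 mm, where there is 9 mm of room on each side.
- **Butter box:** measured within 1 mm and 0.5° of the tray's centre and direction. The last scene picture shows all four in place.
- **Milk carton and jug:** both were found within about 5 pixels of where they stood at the start, which is the detector's usual scatter. The arm never came near them.
- **Forces:** the highest reading was about 29 N, when setting down the tin. Readings are only taken at the end of each move, so a brief higher peak would not show.

No check failed. The scene camera's first tray positions differed from the wrist camera's by up to about 7 mm. I used the wrist readings, and they fitted.

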